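Turn the touch-up can on its cap and back upright

ROBOT

A 6-joint arm with a two-finger parallel gripper is mounted at the origin on a cart in front of the work surface, level with it; the furniture and walls round the work are solid. World frame = base frame: x ahead of the robot, y to its left, z up, the work surface at z = 0. Lengths are in m, angles in rad, forces in N, time in s.
With the tool pointing down it reaches from about 0.325 to 0.775 m from the base axis. Payload 5.5 kg.
Tool frame: the origin (TCP) lies between the finger pads; the fingertips stand 8 mm ahead of it and the grasp point (between the pads) lies 11 mm behind it (tcp_to_tips is the distance from the TCP to the fingertips, in m); z points along the fingers, y is the direction in which the jaws open and shut (so a half turn about z gives the same grasp; the last joint's range is limited). The gripper opens to 88 mm and grips with 3 to 60 N. Pads are 20 mm wide; open, the fingers measure 115 mm over their backs; the gripper's body (75 mm by 178 mm) begins 61 mm behind the grasp point.
Start: joints at [-1.318, 0.091, 1.231, -0, 1.82, -0.057], TCP at [0.183, -0.571, 0.231] pointing down, gripper open.
Joint ranges: [-2.87, 2.87], [-0.86, 2.18], [0.17, 2.46], [-1.51, 4.65], [0.06, 2.69], [-2.65, 2.65]. Speed limits (rad/s): [2.57, 2.57, 3.01, 3.14, 3.14, 3.14].

INTERFACE

Orientations are given as a unit quaternion [w, x, y, z].
In Python, from bench import * gives the robot as it stands. Calls block until the motion is done:
- move_to(position, orientation): joint-space move of the TCP to a pose.
- move_l(position, speed=0.15, orientation=None): straight line of the TCP; orientation=None keeps the orientation; speed is the mean speed in m/s.
- movej(angles): joint-space move.
- gripper_open() and close(): open the fingers fully, or close them until they stop; the grip force is fixed at half the most.
- hold(seconds).
- inverse_kinematics(position, orientation): joint angles nearest the present ones, or None.
- state(): the state.
- get_image(name): name is "scene" or "top" or "wrist"; returns a dict with "frame" (420x560x3 uint8, blue, green, red), "depth" (420x560 float32, m along the optical axis (not along the pixel's ray), 0 where there is no reading), "camera_matrix" (3x3 intrinsics, pixels), "view" (4x4, takes a point from world to camera coordinates). Camera axes: x right, y up, looking along -z (the intrinsics and any distortion apply to the point x, -y, -z); pixel columns grow to the right and rows downward; lengths in m; the calibration is good to about 2 mm. A picture is of the moment at which its call begins.
A pose or a line that the arm cannot do raises IKError and nothing moves.
- job_done(): hands the job in, once; it reports no verdict.
The state is a dict: "time": time; "joint_pos": joint angles; "dq": joint speeds; "joint_torque": joint torques, N m; "ee_pos": TCP position; "ee_rot": TCP orientation; "ft_force": force on the tool from outside, world axes, zero at the start; "moment": the same for the moment, N m; "finger_gap": finger opening in m.
Only numpy, scipy, OpenCV 4.12 (cv2) and the standard library are available. Lean on these libraries where they do the work, as an engineer would, in place of code of your own. Each camera call takes 0.05 s, during which the arm holds its last target.

TASK

The closed touch-up can lies on its side in the V cradle. Stand it upside down on its cap in the round drip tray and let it stand there by itself for two seconds, so that the mixing ball inside drops to the cap; then turn it over and leave it standing upright on its base in the empty parts bin on the worktop. Set it down gently each time, and leave the hand tools and the tape where they are.

Things in the scene. Friction and masses are not known exactly. Their poses are not given: they have to be found in the camera images.
- can: Closed round can, 180 mm long, about 0.22 kg: bare metal body 52 mm in diameter and 145 mm long, then a ribbed black screw cap, which does not come off. Origin: centre of the flat base; its z axis runs from base to cap; centre of mass near z = 85 mm. It starts lying level in the cradle, cap towards the cradle's +y. The mixing ball is sealed in and not felt.
- can_top (a point): Centre of the flat top of the can's black cap, 180 mm from the base along the can's axis; the cap is 44 mm in diameter and 34 mm long.
- cradle: Wooden V cradle fixed on the worktop, base board 110 x 150 x 12 mm. Origin: centre of the underside; y runs along the groove. Two saddles, 10 mm thick and 88 mm wide in x, stand at y = -47.5 and +47.5 mm; their rubber V faces slope at 45 degrees, top edges 60 mm over the worktop. The can may be laid back here to change the grip.
- cradle_axis (a point): Middle of the groove on the axis of a can lying in it: 65 mm above the cradle's origin. The can starts with its z = 72 mm within 4 mm of this point. Gripped near its base, fingers sloping 45 degrees towards the cap, the can can be put on its cap; gripped near z = 100 mm, fingers sloping towards the base, on its base.
- drip_tray: Round shallow steel tray, fixed on the worktop, 120 mm across the rim, 14 mm high; flat inner floor about 106 mm in diameter, 3 mm above its origin (centre of the underside). Stands on the left or on the right of the cradle.
- bin: Open grey plastic parts bin, 105 x 119 x 62 mm, fixed on the worktop on the other side of the cradle. Origin: centre of the underside, z up. Inner floor 2 mm above the origin, from x = -43 to +40 mm and y = -53 to +53 mm; back and side walls 62 mm high, front (-x) wall 35 mm. The other grey bins hang on the wall.
- spanner: Combination spanner, 195 mm long, 8 mm high, lying loose behind the work; leave it.
- wrench: Adjustable wrench, 187 mm long, 12 mm high, lying loose at the front edge of the worktop; leave it.
- tape: Roll of black tape, 62 mm across, 19 mm high, lying loose; leave it.
- pliers: Combination pliers, 183 mm long, 14 mm high, lying loose; leave them.
Not all that is in view belongs to the job. Several things look just like the drip_tray: the one meant starts farthest to the robot's right. Leave any turquoise look-alike of the can alone.

How it is judged:
On the way:
1. the can stands upside down on its cap in the drip tray by itself, not held, for the two seconds (at least 1.5 s counted) (angle between can's own z axis and vertical above 3.04 rad and horizontal distance between can and drip_tray below 0.045 m and height (world z) of can below 0.19 m and contact force between can and the fingers below 0.3 N and linear speed of can below 0.05 m/s), for 1.5 s.
At the end, for the whole second after the job is handed in: The can stands still and upright (within 0.08 rad, cap up) with its base flat on the floor of the parts bin on the worktop, released, after it has stood on its cap in the drip tray (angle between can's own z axis and vertical below 0.08 rad and z of can in the frame of bin between -0.002 and 0.008 m and x of can in the frame of bin between -0.03 and 0.03 m and y of can in the frame of bin between -0.04 and 0.04 m and linear speed of can below 0.02 m/s); the robot touches nothing.
It fails at once if the can is dropped or struck on the tray, the bin or the cradle (more than 60 N) (contact force between can and drip_tray above 60 N or contact force between can and bin above 60 N or contact force between can and cradle above 60 N).
It fails at once if a hand tool or the tape is moved by more than 30 mm (distance of any of spanner, wrench, tape, pliers from where it was at the start of the episode above 0.03 m).
It also fails if it takes over 67 s, if anything falls off the work surface, if the arm or the gripper's body presses on something with over 40 N, if the wrist force passes 120 N, or if a joint passes its speed limit or range.

## Working session

There is one attempt and no reset: what is moved stays moved. The work goes in short steps, each a Python script; the robot and the scene stay as the last script left them, time stands still between calls to the robot, and variables do not carry over. Pictures are saved under pics/ and viewed, and the job is handed in when it is done.

```bash
ls; mkdir -p pics
python3 - <<'E'
from bench import *
import cv2,numpy as np
s=state();print(s)
for n in("scene","top","wrist"):
    im=get_image(n);cv2.imwrite(f"pics/{n}0.png",im["frame"]);np.savez(f"pics/{n}0.npz",**im)
    print(n,im["camera_matrix"].tolist(),np.round(im["view"],3).tolist(),[k for k in im])
E
```

```text
pics
{'time': 0.0, 'joint_pos': array([-1.31767616e+00,  9.18466382e-02,  1.23190766e+00, -4.74456324e-06,
        1.81979572e+00, -5.66803033e-02]), 'dq': array([ 3.22977032e-04, -1.18163187e-03, -1.04461086e-04, -4.66919117e-05,
       -7.22844681e-04,  1.08453890e-03]), 'joint_torque': array([-1.60570122e-03, -4.46443248e+01, -4.06449258e+01,  6.95500849e-02,
        2.91842117e-02, -1.43246452e-04]), 'ee_pos': array([ 0.18285646, -0.57115273,  0.22950189]), 'ee_rot': array([-9.73741737e-04,  9.88026544e-01,  1.54280881e-01, -9.82604204e-05]), 'ft_force': array([ 1.59935261, -0.41858393, -0.32105041]), 'moment': array([ 0.0063717 , -0.00863237,  0.03769545]), 'finger_gap': 0.08801246048057648}
scene [[395.3604954776118, 0.0, 282.6005659101106], [0.0, 395.3604954776118, 208.59144925271883], [0.0, 0.0, 1.0]] [[-0.756, -0.654, 0.017, 0.42], [0.531, -0.598, 0.6, -0.31], [-0.383, 0.462, 0.8, -0.818], [0.0, 0.0, 0.0, 1.0]] ['frame', 'depth', 'camera_matrix', 'view']
top [[397.0819614915493, 0.0, 284.56467005893546], [0.0, 397.0819614915493, 208.81156693432487], [0.0, 0.0, 1.0]] [[0.107, -0.994, 0.004, -0.036], [0.972, 0.106, 0.211, -0.562], [-0.211, -0.019, 0.977, -0.903], [0.0, 0.0, 0.0, 1.0]] ['frame', 'depth', 'camera_matrix', 'view']
wrist [[319.8894605372778, 0.0, 280.4845355323449], [0.0, 319.8894605372778, 209.50480699415152], [0.0, 0.0, 1.0]] [[0.305, -0.952, -0.002, -0.6], [0.92, 0.295, -0.258, 0.032], [0.246, 0.077, 0.966, -0.389], [0.0, 0.0, 0.0, 1.0]] ['frame', 'depth', 'camera_matrix', 'view']
```

View pics/scene0.png

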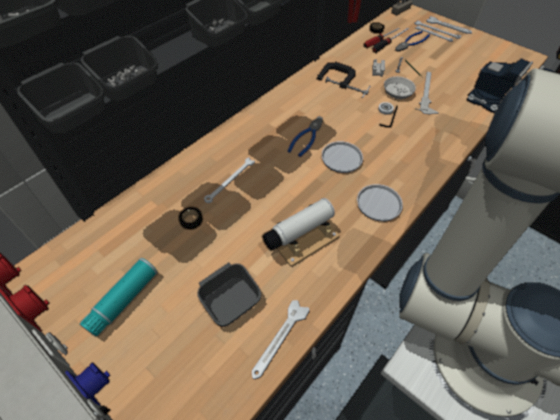

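View pics/top0.png

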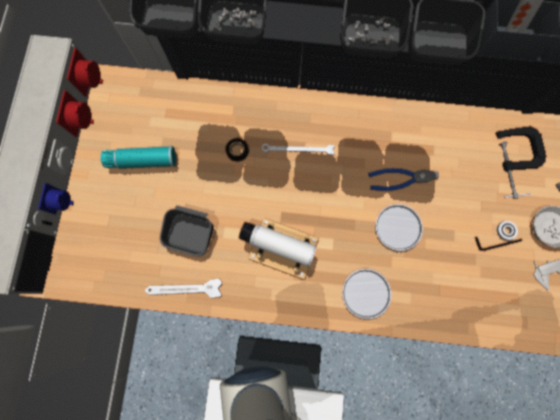

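The scene picture shows the can at about (300,225) with its black cap at (270,240). The worktop bin is at (228,295), and there are two plain trays at (342,157) and (380,203). A smaller dish full of parts sits at (400,88). In the top view the can is at (280,245), the bin at (187,232) and the trays at (399,228) and (367,293). Next I'll measure these.

```bash
cat > h.py <<'E'
import numpy as np,cv2
def cam(im):
    V=np.array(im["view"]);K=np.array(im["camera_matrix"]);R=V[:3,:3];return K,R,-R.T@V[:3,3]
def ray(im,u,v):
    K,R,c=cam(im);d=np.array([(u-K[0,2])/K[0,0],-(v-K[1,2])/K[1,1],-1.]);return c,R.T@d
def onz(im,u,v,z):
    c,d=ray(im,u,v);return c+d*(z-c[2])/d[2]
def cloud(im):
    K,R,c=cam(im);D=np.array(im["depth"]);h,w=D.shape
    u,v=np.meshgrid(np.arange(w),np.arange(h))
    p=np.stack([(u-K[0,2])/K[0,0]*D,-(v-K[1,2])/K[1,1]*D,-D],-1)
    P=p@R+c;P[D<=0]=np.nan;return P
def proj(im,P):
    V=np.array(im["view"]);K=np.array(im["camera_matrix"]);q=V[:3,:3]@np.array(P)+V[:3,3]
    return K[0,2]+K[0,0]*q[0]/-q[2],K[1,2]-K[1,1]*q[1]/-q[2]
E
python3 - <<'E'
from h import *
for n in("top","scene"):
    im=dict(np.load(f"pics/{n}0.npz"));P=cloud(im);f=im["frame"]
    pts={"top":{"trayA":(399,228),"trayB":(367,293),"dish":(552,228),"can":(280,245),"bin":(187,232)},
     "scene":{"trayA":(342,157),"trayB":(380,203),"dish":(400,88),"can":(300,225),"bin":(228,295)}}[n]
    for k,(u,v) in pts.items(): print(n,k,np.round(P[v,u],3),np.round(onz(im,u,v,0),3))
    # height map comps
    z=P[...,2];m=((z>0.006)&(z<0.2)&(P[...,0]>0.25)&(P[...,0]<.85)&(abs(P[...,1])<.65)).astype(np.uint8)
    m=cv2.morphologyEx(m,cv2.MORPH_OPEN,np.ones((3,3)))
    N,L,S,C=cv2.connectedComponentsWithStats(m)
    for i in range(1,N):
        if S[i,4]<80:continue
        q=P[L==i];a=np.nanmin(q,0);b=np.nanmax(q,0)
        print(n,S[i].tolist(),"mid",np.round((a+b)/2,3),"size",np.round(b-a,3),"zmax",b[2].round(3))
E
```

```text
top trayA [ 0.557 -0.269  0.003] [ 0.558 -0.27   0.   ]
top trayB [ 0.386 -0.199 -0.   ] [ 0.386 -0.199  0.   ]
top dish [ 0.599 -0.657  0.004] [ 0.6  -0.66  0.  ]
top can [0.47  0.026 0.095] [0.482 0.028 0.   ]
top bin [0.489 0.266 0.003] [0.489 0.267 0.   ]
top [0, 50, 103, 244, 15679] mid [0.576 0.584 0.118] size [0.548 0.133 0.131] zmax 0.184
top [496, 130, 50, 69, 1142] mid [ 0.757 -0.574  0.017] size [0.186 0.127 0.022] zmax 0.028
top [225, 138, 24, 23, 330] mid [0.72  0.169 0.015] size [0.06  0.06  0.018] zmax 0.024
top [100, 146, 76, 22, 1465] mid [0.667 0.414 0.032] size [0.072 0.183 0.048] zmax 0.056
top [369, 168, 70, 23, 675] mid [ 0.684 -0.272  0.012] size [0.068 0.18  0.012] zmax 0.018
top [160, 205, 47, 51, 701] mid [0.487 0.266 0.037] size [0.114 0.11  0.062] zmax 0.068
top [239, 218, 79, 61, 2941] mid [0.475 0.03  0.051] size [0.141 0.188 0.09 ] zmax 0.096
top [498, 221, 20, 18, 258] mid [ 0.581 -0.539  0.013] size [0.045 0.048 0.012] zmax 0.019
top [205, 224, 9, 24, 96] mid [0.482 0.202 0.035] size [0.061 0.011 0.056] zmax 0.064
top [151, 279, 70, 18, 591] mid [0.35
[... 538 characters left out ...]
9] mid [ 0.684 -0.274  0.012] size [0.069 0.176 0.012] zmax 0.018
scene [336, 141, 24, 11, 84] mid [ 0.57  -0.312  0.012] size [0.072 0.028 0.011] zmax 0.017
scene [262, 198, 77, 67, 2822] mid [0.464 0.036 0.051] size [0.117 0.182 0.09 ] zmax 0.096
scene [178, 207, 25, 22, 353] mid [0.72  0.17  0.014] size [0.062 0.06  0.017] zmax 0.023
scene [0, 254, 112, 166, 9873] mid [0.641 0.584 0.12 ] size [0.417 0.131 0.125] zmax 0.182
scene [81, 258, 76, 79, 2121] mid [0.664 0.415 0.033] size [0.07  0.183 0.047] zmax 0.056
scene [197, 263, 64, 63, 1222] mid [0.487 0.26  0.036] size [0.116 0.125 0.059] zmax 0.065
scene [252, 300, 57, 78, 872] mid [0.354 0.253 0.01 ] size [0.052 0.185 0.007] zmax 0.013
```

Run:
```python
from h import *
from scipy.optimize import least_squares
from scipy.interpolate import griddata
for n in("top","scene"):
    im=dict(np.load(f"pics/{n}0.npz"));P=cloud(im);f=im["frame"]
    X,Y,Z=P[...,0],P[...,1],P[...,2]
    m=(abs(X-.47)<.09)&(abs(Y-.03)<.12)&(Z>.06)
    Q=P[m]; hsv=cv2.cvtColor(f,cv2.COLOR_BGR2HSV)[m]
    # cylinder: exclude cap by dark value
    body=Q[hsv[:,2]>110]
    def res(p,fixr=True):
        x0,y0,z0,a,b=p;c=np.array([x0,y0,z0]);d=np.array([np.cos(a)*np.cos(b),np.sin(a)*np.cos(b),np.sin(b)])
        w=body-c;return np.linalg.norm(np.cross(w,d),axis=1)-.026
    r=least_squares(res,[.47,.03,.065,1.8,0],loss="soft_l1",f_scale=.002)
    p=r.x;d=np.array([np.cos(p[3])*np.cos(p[4]),np.sin(p[3])*np.cos(p[4]),np.sin(p[4])])
    t=(Q-p[:3])@d;tb=(body-p[:3])@d
    print(n,"can",np.round(p,4),"rms",np.sqrt(np.mean(res(p)**2)).round(4),"t",np.percentile(t,[0,1,99,100]).round(4),"body",np.percentile(tb,[1,99]).round(4))
    for e in np.percentile(t,[1,99]): print("  end",np.round(p[:3]+e*d,4))
    # bin rim
    m=(abs(X-.487)<.075)&(abs(Y-.263)<.08)&(Z>.03)
    q=P[m][:,:2].astype(np.float32);rc=cv2.minAreaRect(q*1000);print(" bin",rc)
    # rim by height
    for lo,hi in((.055,.075),(.03,.045)):
        mm=(abs(X-.487)<.075)&(abs(Y-.263)<.08)&(Z>lo)&(Z<hi);qq=P[mm];print("  z",lo,hi,mm.sum(),np.nanmin(qq,0).round(3),np.nanmax(qq,0).round(3))
    # tray: colour mask grey vs wood
    h=cv2.cvtColor(f,cv2.COLOR_BGR2HSV)
    mk=((h[...,1]<60)&(np.hypot(X-.557,Y+.27)<.08)).astype(np.uint8)
    cs,_=cv2.findContours(mk,cv2.RETR_EXTERNAL,cv2.CHAIN_APPROX_NONE);c=max(cs,key=cv2.contourArea)[:,0]
    g=np.array([onz(im,u,v,.012)[:2] for u,v in c],np.float32)
    print(" tray",cv2.minEnclosingCircle(g*1000),cv2.fitEllipse(g*1000))
    print(" table z",np.nanmedian(Z[(abs(X-.5)<.03)&(abs(Y-.15)<.03)]), "trayfloor",np.nanmedian(Z[np.hypot(X-.557,Y+.27)<.03]),"binfloor",np.nanmedian(Z[np.hypot(X-.49,Y-.26)<.02]))
    # cradle base: z~.012
    crop={"top":f[180:320,130:330],"scene":f[180:340,180:420]}[n]
    cv2.imwrite(f"pics/crop_{n}.png",cv2.resize(crop,None,fx=3.3,fy=3.3,interpolation=cv2.INTER_CUBIC))
```

```text
top can [ 0.868   1.5857  0.0566  1.325  -0.0057] rms 0.0015 t [-1.6888 -1.6872 -1.5116 -1.509 ] body [-1.6874 -1.5113]
  end [ 0.4575 -0.0507  0.0663]
  end [0.5002 0.1196 0.0653]
 bin ((487.7275085449219, 258.8282470703125), (120.29010772705078, 105.62992858886719), 81.13130950927734)
  z 0.055 0.075 241 [0.48  0.197 0.055] [0.544 0.316 0.068]
  z 0.03 0.045 274 [0.431 0.199 0.03 ] [0.535 0.321 0.045]
 tray ((557.8260498046875, -265.7765197753906), 60.409454345703125) ((558.0093383789062, -265.6504211425781), (117.36248779296875, 118.26185607910156), 70.16370391845703)
 table z 0.000582625545946458 trayfloor 0.0030990331474540778 binfloor 0.0023564305606794678
scene can [ 0.5689  0.4005  0.0639  1.3303 -0.0055] rms 0.0014 t [-0.4669 -0.4638 -0.2862 -0.2855] body [-0.4643 -0.3154]
  end [ 0.4584 -0.0499  0.0665]
  end [0.5007 0.1226 0.0655]
 bin ((487.751953125, 258.68731689453125), (119.69579315185547, 106.88829803466797), 80.77214050292969)
  z 0.055 0.075 332 [0.481 0.197 0.055] [0.547 0.317 0.065]
  z 0.03 0.045 434 [0.43 0.2  0.03] [0.535 0.322 0.045]
 tray ((558.56396484375, -264.62799072265625), 63.175899505615234) ((558.4684448242188, -264.6112365722656), (117.50098419189453, 123.78881072998047), 33.39113998413086)
 table z 0.0008021367279422709 trayfloor 0.00377476219971018 binfloor 0.0023760603959790405
```

```bash
cat >> h.py <<'E'
from scipy.spatial.transform import Rotation as Ro
ANG=1.328
D=np.array([np.cos(ANG),np.sin(ANG),0]);B=np.array([.4575,-.0515,.065])
TRAY=np.array([.558,-.2652]);BIN=np.array([.4877,.2588]);BY=-0.157
Zv=np.array([0,0,1.])
def quat(x,z):
    x=np.array(x,float);z=np.array(z,float);z/=np.linalg.norm(z);x=x-z*(x@z);x/=np.linalg.norm(x)
    q=Ro.from_matrix(np.stack([x,np.cross(z,x),z],1)).as_quat();return [q[3],q[0],q[1],q[2]]
def tcp(g,a): # grasp point -> TCP (11 mm ahead)
    a=np.array(a,float);return (np.array(g)+.011*a/np.linalg.norm(a)).tolist()
def hd(p,tilt=0):return np.array([np.cos(p)*np.cos(tilt),np.sin(p)*np.cos(tilt),-np.sin(tilt)])
E
python3 - <<'E'
from h import *
from bench import *
def q(n,g,x,a):
    j=inverse_kinematics(tcp(g,a),quat(x,a));print(n,None if j is None else np.round(j,2))
for s in(1,-1):
    q(f"grasp s{s}",B+.097*D,s*D,-Zv)
    for p in np.radians([-75,-55,-40,-25,-10,5,20,35]):
        q(f"tray s{s} {np.degrees(p):.0f}",[*TRAY,.086],-s*Zv,hd(p))
    for p in np.radians([-40,-25,-9,5,15,28,40,60]):
        q(f"bin s{s} {np.degrees(p):.0f}",[*BIN,.107],s*Zv,hd(p))
E
```

```text
grasp s1 [ 0.02 -0.19  1.82 -0.    1.52  0.26]
tray s1 -75 [0.04 0.28 1.97 4.57 1.4  0.7 ]
tray s1 -55 [-0.08  0.04  2.26  4.21  1.08  0.86]
tray s1 -40 [-0.28 -0.13  2.42  3.73  0.81  1.14]
tray s1 -25 None
tray s1 -10 [-0.84 -0.12  2.41  2.27  0.94  2.18]
tray s1 5 [-1.    0.05  2.25  1.91  1.22  2.35]
tray s1 20 [-1.07  0.23  2.04  1.67  1.45  2.44]
tray s1 35 [-1.07  0.41  1.81  1.5   1.66  2.49]
bin s1 -40 [ 1.04  0.34  1.84 -1.47  1.71 -2.52]
bin s1 -25 None
bin s1 -9 [ 0.99 -0.08  2.32  4.44  1.24 -2.43]
bin s1 5 None
bin s1 15 None
bin s1 28 None
bin s1 40 None
bin s1 60 [-0.19 -0.17  2.39  1.78  1.31 -0.68]
grasp s-1 None
tray s-1 -75 [ 0.04  0.28  1.97  4.57  1.4  -2.44]
tray s-1 -55 [-0.08  0.04  2.26  4.21  1.08 -2.29]
tray s-1 -40 [-0.28 -0.13  2.42  3.73  0.81 -2.  ]
tray s-1 -25 None
tray s-1 -10 [-0.84 -0.12  2.41  2.27  0.94 -0.96]
tray s-1 5 [-1.    0.05  2.25  1.91  1.22 -0.79]
tray s-1 20 [-1.07  0.23  2.04  1.67  1.45 -0.71]
tray s-1 35 [-1.07  0.41  1.81  1.5   1.66 -0.65]
bin s-1 -40 [ 1.04  0.34  1.84 -1.47  1.71  0.62]
bin s-1 -25 None
bin s-1 -9 [ 0.99 -0.08  2.32  4.44  1.24  0.71]
bin s-1 5 None
bin s-1 15 None
bin s-1 28 None
bin s-1 40 None
bin s-1 60 [-0.19 -0.17  2.39  1.78  1.31  2.46]
```

View pics/crop_top.png

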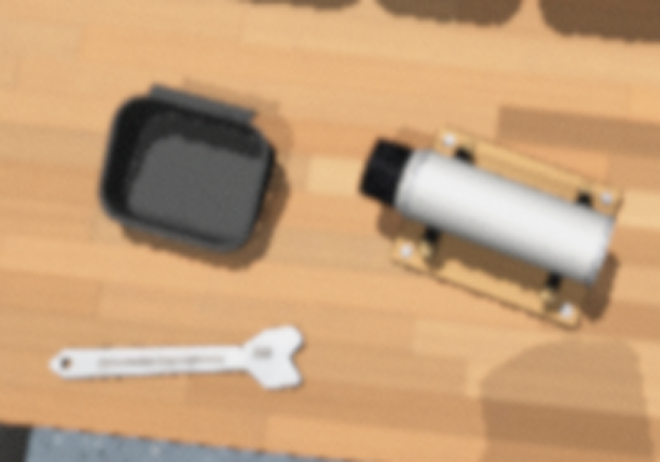

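```bash
cat >> h.py <<'E'
G1,G2=.044,.100
r2=np.sqrt(.5)
def c1(s,dz=0,g=G1):  # grip 1 in cradle
    a=(D-Zv)*r2;return tcp(B+g*D+dz*Zv,a),quat(s*(D+Zv)*r2,a)
def tr(s,psi,dz=0,g=G1):
    h=hd(psi);a=(h-Zv)*r2;return tcp([*TRAY,.003+.18-g+dz],a),quat(s*(-Zv-h)*r2,a)
def c2(s,dz=0,g=G2):
    a=(-D-Zv)*r2;return tcp(B+g*D+dz*Zv,a),quat(s*(D-Zv)*r2,a)
def bn(s,psi,dz=0,g=G2):
    h=hd(psi);a=(h-Zv)*r2;return tcp([*BIN,.002+g+dz],a),quat(s*(Zv+h)*r2,a)
E
python3 - <<'E'
from h import *
from bench import *
def q(n,P):
    j=inverse_kinematics(*P);print(n,None if j is None else np.round(j,2))
for s in(1,-1):
    for dz in(0,.12):
        q(f"c1 s{s} {dz}",c1(s,dz)); q(f"c2 s{s} {dz}",c2(s,dz))
    for p in range(-120,121,20):
        q(f"tray s{s} {p}",tr(s,np.radians(p)));q(f"tray+ s{s} {p}",tr(s,np.radians(p),.1))
    for p in range(-120,121,20):
        q(f"bin s{s} {p}",bn(s,np.radians(p)));q(f"bin+ s{s} {p}",bn(s,np.radians(p),.12))
E
```

```text
c1 s1 0 [-0.59 -0.12  1.94  0.73  1.63 -0.42]
c2 s1 0 [ 0.41  0.22  1.58 -0.62  1.83  0.65]
c1 s1 0.12 [-0.59 -0.23  1.81  0.75  1.81 -0.26]
c2 s1 0.12 [ 0.41  0.12  1.47 -0.66  2.    0.51]
tray s1 -120 [-0.14  0.35  1.29 -0.74  1.79  0.32]
tray+ s1 -120 [-0.14  0.3   1.17 -0.77  1.91  0.2 ]
tray s1 -100 [-0.12  0.14  1.53 -0.78  1.54  0.11]
tray+ s1 -100 [-0.12  0.09  1.4  -0.79  1.66 -0.01]
tray s1 -80 [-0.13 -0.07  1.75 -0.78  1.28 -0.14]
tray+ s1 -80 [-0.13 -0.13  1.62 -0.75  1.41 -0.27]
tray s1 -60 [-0.22 -0.28  1.94 -0.66  1.01 -0.52]
tray+ s1 -60 [-0.22 -0.33  1.8  -0.61  1.16 -0.64]
tray s1 -40 [-0.38 -0.44  2.06 -0.32  0.79 -1.12]
tray+ s1 -40 [-0.38 -0.48  1.91 -0.27  0.97 -1.19]
tray s1 -20 [-0.59 -0.48  2.08  0.24  0.78 -1.92]
tray+ s1 -20 [-0.59 -0.51  1.93  0.21  0.96 -1.86]
tray s1 0 [-0.77 -0.37  2.    0.63  0.98 -2.55]
tray+ s1 0 [-0.77 -0.41  1.86  0.57  1.14 -2.43]
tray s1 20 None
tray+ s1 20 None
tray s1 40 None
tray+ s1 40 None
tray s1 60 None
tray+ s1 60 None
tray s1 80 [-0.81  0.45  1.16  0.67  1.97  2.63]
tray+ s1 80 None
tray s1 100 [-0.73  0.62  0.94  0.56  
[... 2846 characters left out ...]
.84  0.08  1.45 -0.77  1.82  0.19]
bin s-1 -40 [ 0.86 -0.06  1.81 -0.79  1.44  0.12]
bin+ s-1 -40 [ 0.86 -0.14  1.66 -0.79  1.59 -0.04]
bin s-1 -20 [ 0.82 -0.29  2.01 -0.78  1.18 -0.18]
bin+ s-1 -20 [ 0.82 -0.37  1.85 -0.73  1.35 -0.35]
bin s-1 0 [ 0.7  -0.53  2.18 -0.61  0.93 -0.64]
bin+ s-1 0 [ 0.7  -0.58  2.01 -0.53  1.13 -0.79]
bin s-1 20 [ 0.48 -0.68  2.28 -0.14  0.77 -1.38]
bin+ s-1 20 [ 0.48 -0.72  2.09 -0.11  1.   -1.41]
bin s-1 40 [ 0.23 -0.66  2.27  0.43  0.86 -2.2 ]
bin+ s-1 40 [ 0.23 -0.7   2.08  0.37  1.07 -2.1 ]
bin s-1 60 None
bin+ s-1 60 [ 0.06 -0.54  1.98  0.66  1.28 -2.61]
bin s-1 80 None
bin+ s-1 80 None
bin s-1 100 None
bin+ s-1 100 None
bin s-1 120 None
bin+ s-1 120 None
```

The two views agree to within 2–3 mm on the can axis, tray and bin. The plan is to grip near the base, stand the can on its cap in the right-most tray, lay it back, regrip at z≈100 and stand it in the bin.

```bash
cat > r.py <<'E'
from h import *
from bench import *
def st(n=""):
    s=state();print(n,"t%.2f"%s["time"],"p",np.round(s["ee_pos"],4),"F",np.round(s["ft_force"],1),"gap %.4f"%s["finger_gap"],flush=True);return s
def guard(pose,start_dz,stop_dz,f=3.,step=.002,speed=.03):
    """descend in steps, pose(dz)"""
    b=np.mean([state()["ft_force"] for _ in range(3)],0);dz=start_dz
    while dz>stop_dz:
        dz=max(dz-step,stop_dz);move_l(pose(dz)[0],speed=speed)
        F=state()["ft_force"]-b
        if F[2]>f:break
    print("guard dz %.4f F"%dz,np.round(F,1));return dz
def shot(n,tag):
    im=get_image(n);cv2.imwrite(f"pics/{n}{tag}.png",im["frame"]);np.savez(f"pics/{n}{tag}.npz",**im);return im
E
python3 - <<'E'
from r import *
move_to(*c1(1,.1));st("pre")
move_l(c1(1,0)[0],speed=.15);st("at")
shot("scene","1");shot("wrist","1");shot("top","1")
E
python3 -c "
import cv2;a=cv2.imread('pics/scene1.png')[150:330,180:420];b=cv2.imread('pics/wrist1.png')
a=cv2.resize(a,(400,300));b=cv2.resize(b,(400,300));cv2.imwrite('pics/m1.png',cv2.hconcat([a,b]))"
```

```text
pre t2.42 p [ 0.4702 -0.002   0.1575] F [-0.3 -0.6  0.5] gap 0.0876
at t3.23 p [ 0.4704 -0.0015  0.0581] F [-0.2 -0.3  0.7] gap 0.0877
```

View pics/m1.png

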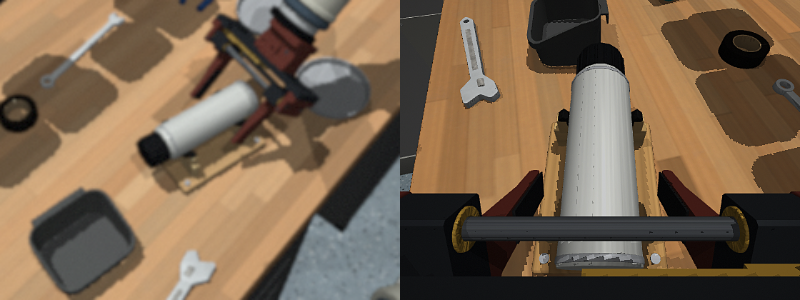

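The left half shows the open fingers straddling the can's base end. The right half is the wrist view, with the can centred between the fingers (at about x=600 in the montage) and the cap pointing away. I'll close, lift and go to the tray.

```bash
python3 - <<'E'
from r import *
close();st("closed")
move_l(c1(1,.12)[0],speed=.12);st("lift")
psi=np.radians(-80)
move_to(*tr(1,psi,.08));hold(.3);st("over tray")
shot("scene","2");shot("top","2")
E
python3 -c "
import cv2;a=cv2.imread('pics/scene2.png')[60:270,230:510];b=cv2.imread('pics/top2.png')[120:330,260:540]
a=cv2.resize(a,(400,300));b=cv2.resize(b,(400,300));cv2.imwrite('pics/m2.png',cv2.hconcat([a,b]))"
```

```text
closed t4.03 p [ 0.47   -0.0013  0.0572] F [ 0.8 -1.1 -0.1] gap 0.0519
lift t5.18 p [ 0.4696 -0.0011  0.1762] F [ 0.1  0.8 -2.6] gap 0.0516
over tray t6.83 p [ 0.5591 -0.2731  0.211 ] F [ 0.5 -0.3 -2.7] gap 0.0513
```

View pics/m2.png

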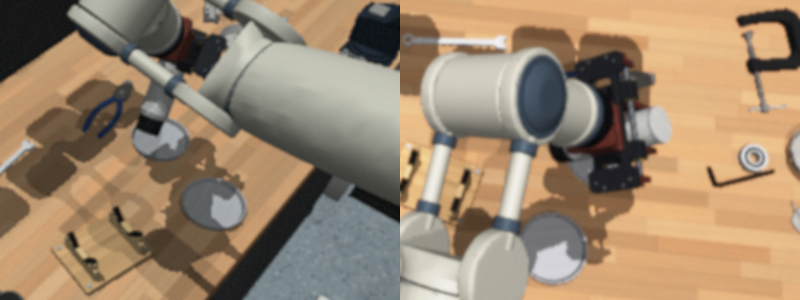

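The scene half shows the can gripped, cap down, above the far (right-most) tray. Before lowering I'll check its tilt and cap position from depth.

```bash
cat >> h.py <<'E'
from scipy.optimize import least_squares
def canfit(im,xy,zr,rad=.035,sgn=1):
    P=cloud(im);m=(np.hypot(P[...,0]-xy[0],P[...,1]-xy[1])<rad)&(P[...,2]>zr[0])&(P[...,2]<zr[1])
    f=im["frame"];v=f.max(-1)[m];sat=(f.max(-1).astype(int)-f.min(-1))[m];q=P[m][(v>70)&(sat<30)]
    def res(p):
        d=np.array([p[2],p[3],1.]);d/=np.linalg.norm(d);return np.linalg.norm(np.cross(q-[p[0],p[1],np.mean(zr)],d),axis=1)-.026
    r=least_squares(res,[*xy,0,0],loss="soft_l1",f_scale=.001)
    return len(q),np.round(r.x,4),np.sqrt(np.mean(r.fun**2)).round(4)
E
python3 - <<'E'
from h import *
im=dict(np.load("pics/scene2.npz"))
print(canfit(im,TRAY,(.125,.26)),canfit(im,TRAY,(.125,.2)))
E
```

```text
(0, array([ 0.558 , -0.2652,  0.    ,  0.    ]), np.float64(nan)) (0, array([ 0.558 , -0.2652,  0.    ,  0.    ]), np.float64(nan))
  return _methods._mean(a, axis=axis, dtype=dtype,
  ret = ret.dtype.type(ret / rcount)
```

Run:
```python
from h import *
im=dict(np.load("pics/scene2.npz"));P=cloud(im)
for z in(.09,.1,.12,.14,.16,.18,.2,.22):print(z,np.round(proj(im,[*TRAY,z]),0))
for u in range(325,346,5):
  for v in range(115,160,8):print(u,v,np.round(P[v,u],3),im["frame"][v,u])
```

```text
0.09 [346. 136.]
0.1 [347. 133.]
0.12 [348. 128.]
0.14 [349. 122.]
0.16 [350. 116.]
0.18 [351. 110.]
0.2 [352. 103.]
0.22 [354.  97.]
325 115 [nan nan nan] [115 157 199]
325 123 [ 0.689 -0.358 -0.   ] [ 97 133 164]
325 131 [ 0.667 -0.329 -0.001] [ 64  89 109]
325 139 [ 0.645 -0.299  0.001] [50 68 85]
325 147 [ 0.558 -0.165  0.12 ] [75 87 99]
325 155 [ 0.603 -0.245  0.001] [148 145 141]
330 115 [ 0.7   -0.399  0.   ] [119 161 198]
330 123 [ 0.676 -0.367  0.002] [121 162 202]
330 131 [ 0.563 -0.186  0.158] [79 84 89]
330 139 [ 0.552 -0.173  0.147] [92 94 90]
330 147 [ 0.542 -0.162  0.134] [18 17 14]
330 155 [ 0.591 -0.252  0.003] [148 144 142]
335 115 [0.433 0.022 0.41 ] [ 80  92 105]
335 123 [ 0.56  -0.199  0.177] [80 80 79]
335 131 [ 0.548 -0.185  0.168] [130 132 130]
335 139 [ 0.539 -0.175  0.153] [125 127 124]
335 147 [ 0.532 -0.169  0.135] [20 18 16]
335 155 [ 0.579 -0.26   0.006] [141 138 134]
340 115 [0.423 0.024 0.417] [128 139 138]
340 123 [ 0.547 -0.2    0.184] [90 91 88]
340 131 [ 0.536 -0.188  0.173] [112 114 112]
340 139 [ 0.529 -0.182  0.154] [151 152 148]
340 147 [ 0.521 -0.176  0.137] [16 15 14]
340 155 [ 0.57  -0.273  0.002] [107 105 103]
345 115 [0.415 0.022 0.42 ] [177 190 189]
345 123 [0.409 0.029 0.412] [56 52 49]
345 131 [ 0.529 -0.201  0.168] [88 90 87]
345 139 [ 0.521 -0.194  0.151] [105 106 104]
345 147 [ 0.576 -0.306  0.006] [167 162 158]
345 155 [ 0.558 -0.282  0.004] [175 174 170]
```

Run:
```python
from r import *
s=st();print(s["ee_rot"],tr(1,np.radians(-80),.08),s["moment"])
R=Ro.from_quat(np.roll(s["ee_rot"],-1)).as_matrix();print(R.round(3))
im=shot("wrist","3");sc=shot("scene","3")
P=cloud(sc);X,Y,Z=P[...,0],P[...,1],P[...,2]
m=(Z>.1)&(Z<.26)&(abs(X-.54)<.08)&(Y>-.24)&(Y<-.12);v,u=np.nonzero(m);print(m.sum(),u.min(),u.max(),v.min(),v.max())
cv2.imwrite("pics/s3.png",cv2.resize(sc["frame"][60:220,270:450],(720,640-40)))
```

```text
t6.93 p [ 0.5592 -0.273   0.2111] F [-0.2 -0.2 -2.7] gap 0.0516
[ 0.29298126  0.59407467  0.70762608 -0.24597274] ([0.5593506658436588, -0.2728600066435202, 0.211221825406948], [np.float64(0.2931525168369743), np.float64(0.5938583163412474), np.float64(0.7077327819916305), np.float64(-0.24598416875659648)]) [ 0.50481979 -0.01080196 -0.05322386]
[[-0.122  0.985  0.122]
 [ 0.697  0.173 -0.696]
 [-0.707 -0.    -0.707]]
759 325 372 100 154
```

View pics/s3.png

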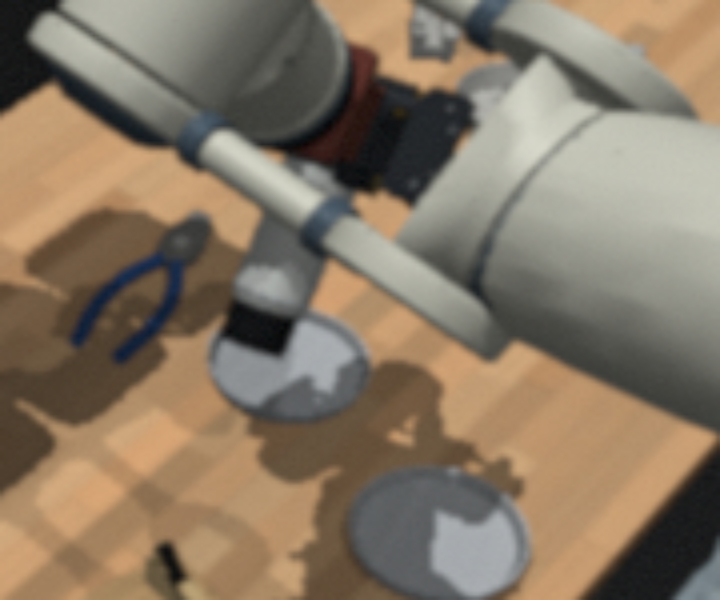

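View pics/wrist3.png

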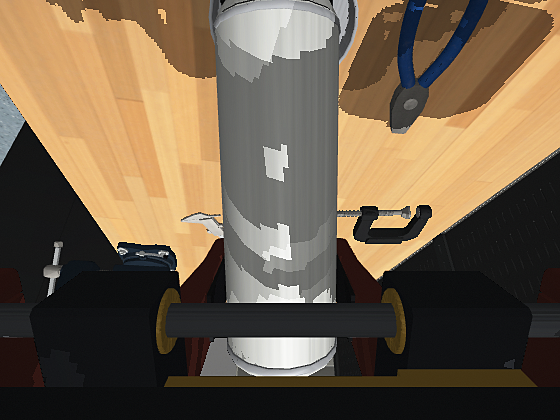

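```bash
cat >> h.py <<'E'
def cylfit(im,mask,c0,d0,r=.026):
    P=cloud(im)[mask];P=P[~np.isnan(P).any(1)];d0=np.array(d0,float);c0=np.array(c0,float)
    e=np.linalg.svd(d0[None])[2][1:]
    def ax(p):
        d=d0+p[2]*e[0]+p[3]*e[1];return c0+p[0]*e[0]+p[1]*e[1],d/np.linalg.norm(d)
    def res(p):
        c,d=ax(p);return np.linalg.norm(np.cross(P-c,d),axis=1)-r
    o=least_squares(res,np.zeros(4),loss="soft_l1",f_scale=.001);c,d=ax(o.x)
    return c,d,np.median(abs(o.fun)),(P-c)@d
E
python3 - <<'E'
from h import *
im=dict(np.load("pics/wrist3.npz"));P=cloud(im)
for v in(30,60,100,160,220,260,300,350): print(v,P[v,278].round(3))
m=np.zeros(P.shape[:2],bool);m[50:300,235:325]=1
for d0 in([0,0,-1],[0,.5,-.8],[0,-.5,-.8]):
    c,d,e,t=cylfit(im,m,[.558,-.265,.22],d0);print(c.round(4),d.round(4),e,t.min(),t.max(),np.degrees(np.arccos(-d[2])))
E
```

```text
30 [ 0.542 -0.181  0.161]
60 [ 0.543 -0.187  0.169]
100 [ 0.544 -0.195  0.179]
160 [ 0.547 -0.209  0.196]
220 [ 0.549 -0.221  0.214]
260 [ 0.551 -0.233  0.225]
300 [ 0.553 -0.242  0.238]
350 [ 0.555 -0.256  0.255]
[ 0.5459 -0.1985  0.22  ] [-0.0837  0.6331 -0.7696] 0.0023759062966595135 -0.04661038976079267 0.05269411996636803 39.68643562020288
[ 0.5489 -0.2211  0.2475] [-0.0836  0.6331 -0.7695] 0.0023759986981100115 -0.01092452035798267 0.08838156824979002 39.68651785172906
[ 0.5561 -0.2569  0.2149] [-0.1264  0.62   -0.7744] 0.0003811028916678033 -0.011936825348982646 0.08580866892334986 39.25385098995059
```

The tool is where I commanded it, but the wrist depth shows the can about 39° off vertical. It pivoted in the grip. The joint-space swing dips about 7 cm as the tool passes vertical, so the cap probably brushed the cradle. From here on I'll raise the transfers. First I'll see whether the can can go straight to vertical from this grip.

Run:
```python
from h import *
from bench import *
th=np.radians(84.3)
# d = cos(th) a + sin(th) x ; p perp to d: a = cos th d + sin th p ; x = sin th d - cos th p
def pose(d,p,g):
    a=np.cos(th)*d+np.sin(th)*p;x=np.sin(th)*d-np.cos(th)*p;return tcp(g,a),quat(x,a)
for p in range(-110,40,10):
    for z in(.139,.21):
        j=inverse_kinematics(*pose(-Zv,hd(np.radians(p)),[*TRAY,z]));print(p,z,None if j is None else np.round(j,2))
for z in (0,.1,.2):
    j=inverse_kinematics(*pose(D,-Zv,B+.044*D+z*Zv));print("cr",z,None if j is None else np.round(j,2))
# image checks
im=dict(np.load("pics/scene3.npz"))
```

```text
-110 0.139 [ 0.01  0.54  1.42 -1.33  1.86  0.45]
-110 0.21 [ 0.01  0.45  1.41 -1.36  1.89  0.34]
-100 0.139 [ 0.04  0.42  1.59 -1.39  1.72  0.46]
-100 0.21 [ 0.04  0.32  1.57 -1.41  1.74  0.35]
-90 0.139 [ 0.05  0.3   1.75 -1.46  1.57  0.48]
-90 0.21 [ 0.05  0.18  1.73 -1.46  1.59  0.35]
-80 0.139 None
-80 0.21 None
-70 0.139 [0.02 0.02 2.06 4.64 1.24 0.51]
-70 0.21 None
-60 0.139 [-0.04 -0.13  2.21  4.51  1.03  0.53]
-60 0.21 [-0.04 -0.28  2.18  4.62  1.01  0.33]
-50 0.139 [-0.14 -0.29  2.34  4.35  0.79  0.58]
-50 0.21 [-0.14 -0.46  2.31  4.55  0.74  0.31]
-40 0.139 [-0.28 -0.43  2.44  4.08  0.52  0.75]
-40 0.21 [-0.28 -0.61  2.41  4.45  0.43  0.33]
-30 0.139 None
-30 0.21 [-0.47 -0.71  2.46  3.7   0.1   1.02]
-20 0.139 None
-20 0.21 None
-10 0.139 [-0.84 -0.42  2.43  1.95  0.72  2.58]
-10 0.21 None
0 0.139 [-0.96 -0.28  2.33  1.79  0.98  2.63]
0 0.21 None
10 0.139 [-1.03 -0.12  2.2   1.66  1.2   2.64]
10 0.21 None
20 0.139 [-1.06  0.03  2.05  1.56  1.38  2.64]
20 0.21 None
30 0.139 [-1.07  0.17  1.9   1.47  1.54  2.64]
30 0.21 None
cr 0 [-0.16 -0.25  1.87  0.1   1.51  0.08]
cr 0.1 [-0.16 -0.29  1.72  0.1   1.7   0.09]
cr 0.2 [-0.16 -0.27  1.54  0.1   1.87  0.11]
```

```bash
cat >> h.py <<'E'
TH=np.radians(84.3)
def pz(d,p,g,th=None):
    th=TH if th is None else th
    a=np.cos(th)*d+np.sin(th)*p;x=np.sin(th)*d-np.cos(th)*p;return tcp(g,a),quat(x,a)
def tr2(psi,dz=0):return pz(-Zv,hd(psi),[*TRAY,.139+dz])
E
python3 - <<'E'
from r import *
p,q=tr2(np.radians(-100),.08)
move_l(p,speed=.06,orientation=q);hold(.2);s=st()
print(np.round(s["joint_pos"],2),np.round(s["ee_rot"]-np.array(q),3))
shot("scene","4");w=shot("wrist","4")
m=np.zeros((420,560),bool);m[50:300,240:320]=1
c,d,e,t=cylfit(w,m,[*TRAY,.2],[0,0,-1.]);print(c.round(4),d.round(4),e,t.min(),t.max())
E
python3 -c "
import cv2;a=cv2.imread('pics/scene4.png');b=cv2.imread('pics/wrist4.png')
a=cv2.resize(a,(400,300));b=cv2.resize(b,(400,300));cv2.imwrite('pics/m4.png',cv2.hconcat([a,b]))"
```

```text
t8.15 p [ 0.5561 -0.2762  0.2197] F [-0.8 -0.  -2. ] gap 0.0515
[ 0.04  0.31  1.57 -1.41  1.74  0.33] [ 0.001  0.001 -0.001  0.001]
[ 0.5583 -0.2609  0.2   ] [-0.011   0.0093 -0.9999] 0.0003952505468334394 -0.022695922023836794 0.07393965082713906
```

View pics/m4.png

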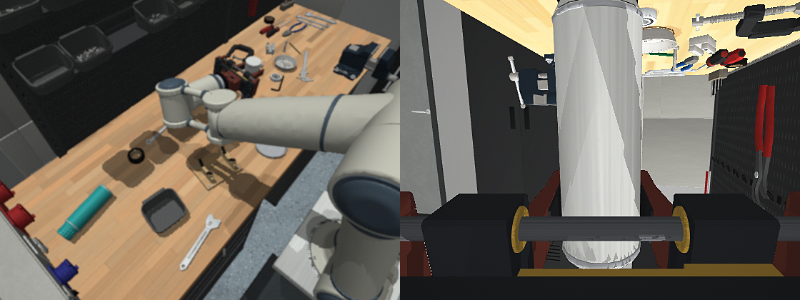

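The can is now vertical to 0.8° over the tray centre. In the wrist view the cap is out of frame at the top and the base is at the bottom. Now a guarded descent.

Run:
```python
from r import *
w=dict(np.load("pics/wrist4.npz"));P=cloud(w);f=w["frame"]
m=(np.hypot(P[...,0]-.558,P[...,1]+.261)<.028);zz=P[...,2][m];print("can z range",np.nanpercentile(zz,[0,1,99,100]).round(4))
psi=np.radians(-100);pose=lambda dz:tr2(psi,dz)
move_l(pose(.014)[0],speed=.08);hold(.2);st("near")
dz=guard(pose,.014,-.012,f=2.5,step=.0015,speed=.03)
s=st("contact");shot("top","5")
```

```text
can z range [0.1015 0.1117 0.2517 0.2558]
near t9.43 p [ 0.5563 -0.276   0.1526] F [-1.  -0.  -2.9] gap 0.0516
guard dz 0.0080 F [-0.1  1.1  6.2]
contact t10.43 p [ 0.5562 -0.276   0.147 ] F [-1.1  1.1  3.3] gap 0.0511
```

The contact height fits the base height seen in the wrist view, which makes the real grip z≈36–37 mm. I'll release and leave it standing for 2 s with the fingers clear.

```bash
python3 - <<'E'
from r import *
gripper_open();st("open")
hold(.2)
w=shot("wrist","6");shot("scene","6");shot("top","6")
m=np.zeros((420,560),bool);m[50:300,240:320]=1
c,d,e,t=cylfit(w,m,[*TRAY,.14],[0,0,-1.]);print(c.round(4),d.round(4),e)
P=cloud(w);mm=(np.hypot(P[...,0]-c[0],P[...,1]-c[1])<.028);print(np.nanpercentile(P[...,2][mm],[1,99,100]).round(4))
E
python3 -c "
import cv2;a=cv2.imread('pics/top6.png')[100:340,230:550];b=cv2.imread('pics/wrist6.png')
a=cv2.resize(a,(400,300));b=cv2.resize(b,(400,300));cv2.imwrite('pics/m6.png',cv2.hconcat([a,b]))"
```

```text
open t11.21 p [ 0.5561 -0.276   0.1459] F [ 0.2  0.3 -0.5] gap 0.0880
[ 0.5693 -0.2118  0.14  ] [ 0.0017  0.0054 -1.    ] 0.0018441152449921363
[0.0398 0.1771 0.1806]
```

View pics/m6.png

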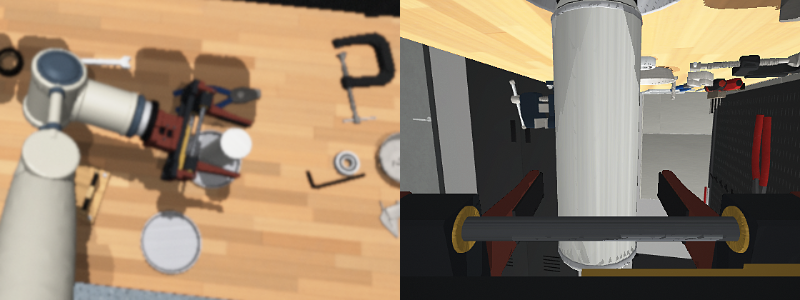

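The can stands free and vertical on its cap in the right-most tray. In the top view the base disc is at about (235,140) in the left half. I'll wait out the two seconds and slide the open fingers down to about can z=60 for a better-balanced grip. After that I'll regrip, lift, and lay it in the cradle with straight-line moves.

Run:
```python
from r import *
hold(2.0)
w=shot("wrist","7")
psi=np.radians(-100)
move_l(tr2(psi,-.017)[0],speed=.04);st("lower")   # g=.06
sc=shot("top","7");P=cloud(sc)
m=(P[...,2]>.165)&(P[...,2]<.2)&(np.hypot(P[...,0]-.558,P[...,1]+.263)<.05);print("base disc",m.sum(),np.nanmedian(P[m],0).round(4))
close();st("closed")
# check the lay-down chain by IK
for dz in(.18,.1,0):
    j=inverse_kinematics(*pz(D,-Zv,B+.06*D+dz*Zv));print(dz,None if j is None else np.round(j,2))
print(np.round(state()["joint_pos"],2))
```

```text
lower t14.38 p [ 0.5562 -0.276   0.121 ] F [-0.1  0.1 -1. ] gap 0.0877
base disc 529 [ 0.5539 -0.2569  0.1829]
closed t15.09 p [ 0.556 -0.276  0.121] F [-1.7  0.   1. ] gap 0.0517
0.18 [-0.13 -0.27  1.57  0.1   1.83  0.14]
0.1 [-0.13 -0.28  1.72  0.1   1.69  0.13]
0 [-0.13 -0.24  1.86  0.1   1.51  0.11]
[ 0.04  0.45  1.59 -1.38  1.72  0.49]
```

Run:
```python
from r import *
psi=np.radians(-100)
move_l(tr2(psi,.12)[0],speed=.12);st("lift")
p,q=pz(D,-Zv,B+.061*D+.18*Zv)
move_l(p,speed=.12,orientation=q);hold(.3);s=st("over cradle");print(np.round(s["joint_pos"],2))
w=shot("wrist","8");sc=shot("scene","8");P=cloud(sc)
g=s["ee_pos"]
cv2.imwrite("pics/m8.png",cv2.hconcat([cv2.resize(sc["frame"],(400,300)),cv2.resize(w["frame"],(400,300))]))
```

```text
lift t16.38 p [ 0.5559 -0.276   0.2567] F [ 0.1 -0.1 -2.2] gap 0.0516
over cradle t19.32 p [0.4725 0.0088 0.234 ] F [-0.6 -0.4 -2.8] gap 0.0517
[-0.13 -0.27  1.57  0.1   1.83  0.14]
```

View pics/m8.png

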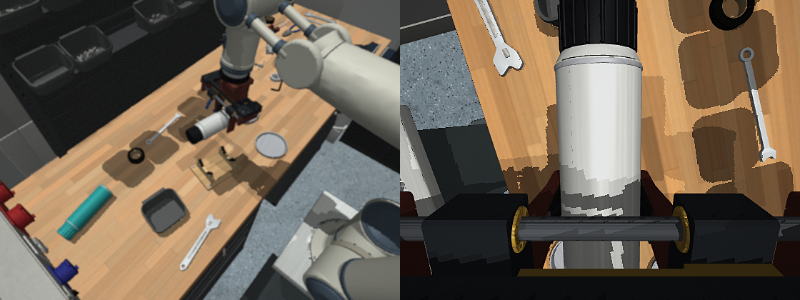

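The can is level over the cradle with its cap toward +y; the wrist view shows the cap at the top, around (600,25). I'll fit its axis.

Run:
```python
from h import *
w=dict(np.load("pics/wrist8.npz"));m=np.zeros((420,560),bool);m[105:255,240:320]=1
gz=.065+.18
c,d,e,t=cylfit(w,m,B+.08*D+[0,0,.18],D);print("tgt",(B+.08*D+[0,0,.18]).round(4),c.round(4),d.round(4),"D",D.round(4),e)
P=cloud(w);mm=np.zeros((420,560),bool);mm[0:300,225:335]=1;mm&=abs(P[...,2]-.26)<.05
t=(P[mm]-B)@D;print(np.nanpercentile(t,[0,1,99,100]).round(4), "body/cap edge v~78*1.4",P[int(62*1.4),280].round(4),((P[int(62*1.4),280]-B)@D).round(4))
for v in range(60,110,4):print(v,w["frame"][v,275].tolist(),((P[v,275]-B)@D).round(4))
```

```text
tgt [0.4767 0.0262 0.245 ] [0.4764 0.0262 0.2501] [ 0.2245  0.9745 -0.0055] D [0.2404 0.9707 0.    ] 0.00039192175521269614
[0.0515 0.0607 0.1716 0.1787] body/cap edge v~78*1.4 [0.4913 0.0856 0.2755] 0.1412
60 [25, 21, 19] 0.1508
64 [199, 206, 205] 0.1494
68 [208, 210, 209] 0.1479
72 [206, 211, 209] 0.1461
76 [231, 236, 235] 0.1446
80 [178, 175, 174] 0.1432
84 [202, 199, 197] 0.1417
88 [187, 188, 187] 0.1405
92 [229, 229, 228] 0.139
96 [229, 229, 228] 0.1376
100 [229, 229, 229] 0.1365
104 [230, 229, 229] 0.135
108 [230, 230, 229] 0.1337
```

Run:
```python
from r import *
pose=lambda dz:pz(D,-Zv,B+.061*D+dz*Zv)
move_l(pose(.012)[0],speed=.1);hold(.15);st("near")
dz=guard(pose,.012,-.012,f=2.0,step=.0015,speed=.03)
st("contact")
gripper_open();st("open")
move_l(pose(dz+.1)[0],speed=.15);st("up")
w=shot("wrist","9");sc=shot("scene","9");t=shot("top","9")
cv2.imwrite("pics/m9.png",cv2.hconcat([cv2.resize(sc["frame"],(400,300)),cv2.resize(t["frame"],(400,300))]))
```

```text
near t21.40 p [0.4727 0.0088 0.0665] F [ 0.   0.8 -3.4] gap 0.0514
guard dz -0.0060 F [-1.2 -1.2  8.3]
contact t24.40 p [0.4729 0.0087 0.0492] F [-1.2 -0.4  4.9] gap 0.0513
open t25.13 p [0.4724 0.0088 0.048 ] F [ 0.2  0.6 -0. ] gap 0.0878
up t25.95 p [0.472  0.0088 0.147 ] F [-0.   1.  -0.7] gap 0.0876
```

View pics/m9.png

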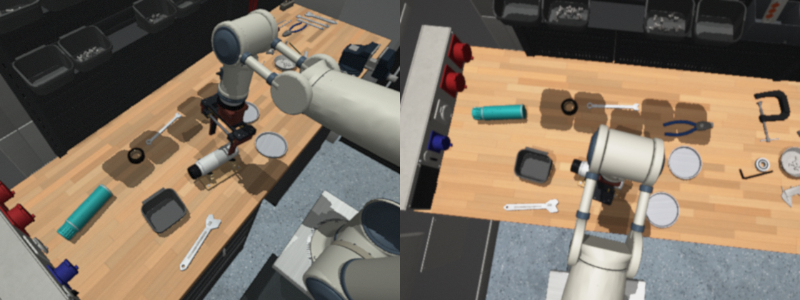

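The can is back in the cradle, with the cap visible at about (205,172) in the left half. The tools and tape look unmoved. Next is the regrip pose: fingers sloping toward the base at can z≈98. I'll measure the can again from there.

Run:
```python
from r import *
p,q=c2(1,.11,.098)
move_l(p,speed=.1,orientation=q);s=st("pre2");print(np.round(s["joint_pos"],2))
for n in("scene","top","wrist"):
    im=shot(n,"10");P=cloud(im);X,Y,Z=P[...,0],P[...,1],P[...,2]
    m=(abs(X-.47)<.09)&(abs(Y-.03)<.12)&(Z>.066)&(Z<.105);t=(P[m]-B)@D;print(n,m.sum(),np.nanpercentile(t,[0,1,99,100]).round(4))
    b=m&(im["frame"].max(-1)>90)&(np.einsum('ijk,k',P-B,D)<.14)
    c,d,e,tt=cylfit(im,b,B+.07*D,D);tb=(P[b]-B)@D
    print("  ",c.round(4),d.round(4),round(e,4),"off from model axis",np.round(c-(B+.07*D),4),b.sum())
w=cv2.imread("pics/wrist10.png");sc=cv2.imread("pics/scene10.png")[100:340,150:470]
cv2.imwrite("pics/m10.png",cv2.hconcat([cv2.resize(sc,(400,300)),cv2.resize(w,(400,300))]))
```

```text
pre2 t27.13 p [0.4793 0.0358 0.1674] F [ 0.1 -0.3 -0.2] gap 0.0877
[ 0.41  0.12  1.49 -0.66  1.98  0.52]
scene 177 [0.14   0.1423 0.1807 0.1808]
   [0.4743 0.0164 0.065 ] [0.2404 0.9707 0.    ] nan off from model axis [0. 0. 0.] 0
top 1497 [-1.000e-04  1.600e-03  1.681e-01  1.725e-01]
   [0.4744 0.0164 0.066 ] [ 2.260e-01  9.741e-01 -7.000e-04] 0.0008 off from model axis [ 0.    -0.     0.001] 1306
wrist 16728 [-0.0002  0.0059  0.176   0.1783]
   [0.4747 0.0164 0.0654] [ 2.253e-01  9.743e-01 -8.000e-04] 0.0003 off from model axis [ 0.0004 -0.0001  0.0004] 7379
  return _methods._mean(a, axis=axis, dtype=dtype,
  ret = ret.dtype.type(ret / rcount)
```

View pics/m10.png

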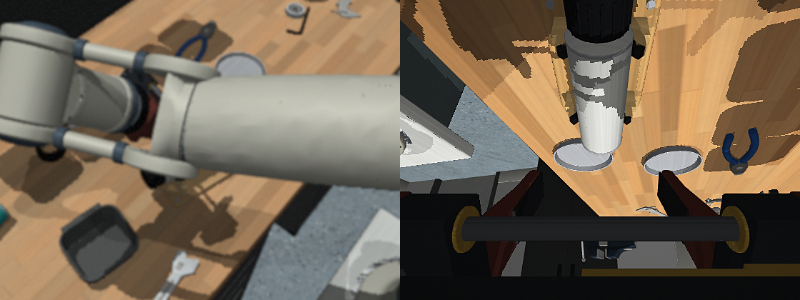

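Run:
```python
from r import *
w=dict(np.load("pics/wrist10.npz"));K,R,c=cam(w);s=state()
T=Ro.from_quat(np.roll(s["ee_rot"],-1)).as_matrix();print("cam in tool",(T.T@(c-s["ee_pos"])).round(3),"look",(T.T@(-R[2])).round(3))
print("d in tool",(T.T@D).round(3))
for p in(60,80,100):
    for dz in(0,.14):
        j=inverse_kinematics(*bn(1,np.radians(p),dz,.098));print(p,dz,None if j is None else np.round(j,2))
```

```text
cam in tool [ 0.07  -0.    -0.154] look [-0.258  0.     0.966]
d in tool [ 0.709 -0.002 -0.706]
60 0 [ 0.06 -0.48  2.15  0.73  1.09  0.36]
60 0.14 [ 0.06 -0.55  1.95  0.66  1.3   0.55]
80 0 [-0.01 -0.24  1.97  0.8   1.34 -0.  ]
80 0.14 [-0.01 -0.32  1.79  0.77  1.53  0.19]
100 0 [-0.01 -0.01  1.76  0.77  1.57 -0.26]
100 0.14 [-0.01 -0.1   1.59  0.79  1.75 -0.08]
```

```bash
cat >> h.py <<'E'
T2=np.radians(125);G=.098
BX=BIN+np.array([np.cos(BY),np.sin(BY)])*-.0015
def c3(dz=0):return pz(D,-Zv,B+G*D+dz*Zv,T2)
def b3(psi,dz=0):return pz(Zv,hd(psi),[*BX,.002+G+dz],T2)
E
python3 - <<'E'
from r import *
for dz in(0,.1,.2):
    j=inverse_kinematics(*c3(dz));print("c3",dz,None if j is None else np.round(j,2))
for p in(60,70,80,90,100):
    for dz in(0,.14):
        j=inverse_kinematics(*b3(np.radians(p),dz));print(p,dz,None if j is None else np.round(j,2))
p,q=c3(.1);move_l(p,speed=.08,orientation=q)
move_l(c3(0)[0],speed=.12);st("at");w=shot("wrist","11")
close();st("closed")
move_l(c3(.2)[0],speed=.15);st("lift")
E
```

```text
c3 0 [ 0.35  0.11  1.64 -0.5   1.74  0.59]
c3 0.1 [ 0.35  0.04  1.53 -0.53  1.9   0.5 ]
c3 0.2 [ 0.35  0.02  1.37 -0.57  2.05  0.4 ]
60 0 [-0.03 -0.51  2.26  0.97  1.07  0.15]
60 0.14 [-0.03 -0.62  2.07  0.86  1.24  0.4 ]
70 0 [-0.07 -0.36  2.15  1.    1.22 -0.03]
70 0.14 [-0.07 -0.48  1.98  0.93  1.39  0.22]
80 0 [-0.09 -0.21  2.03  0.99  1.36 -0.16]
80 0.14 [-0.09 -0.34  1.88  0.96  1.52  0.07]
90 0 [-0.09 -0.08  1.91  0.96  1.5  -0.27]
90 0.14 [-0.09 -0.2   1.76  0.96  1.65 -0.05]
100 0 [-0.08  0.05  1.79  0.92  1.62 -0.36]
100 0.14 [-0.08 -0.07  1.64  0.94  1.77 -0.15]
at t28.59 p [0.4801 0.0376 0.0568] F [ 0.1 -0.2 -0.4] gap 0.0874
closed t29.30 p [0.4795 0.0375 0.0561] F [-0.  -0.7  0.8] gap 0.0513
lift t30.78 p [0.4793 0.0375 0.2548] F [ 0.7  0.7 -2.7] gap 0.0512
```

Run:
```python
from r import *
p,q=b3(np.radians(80),.14)
move_l(p,speed=.12,orientation=q);hold(.3);s=st("over bin");print(np.round(s["joint_pos"],2))
w=shot("wrist","12");sc=shot("scene","12");t=shot("top","12")
cv2.imwrite("pics/m12.png",cv2.hconcat([cv2.resize(sc["frame"][120:360,120:440],(400,300)),cv2.resize(w["frame"],(400,300))]))
P=cloud(sc);m=(np.hypot(P[...,0]-BX[0],P[...,1]-BX[1])<.04)&(P[...,2]>.1)&(P[...,2]<.4);print("z rng",m.sum(),np.nanpercentile(P[...,2][m],[0,1,99,100]).round(4))
b=m&(sc["frame"].max(-1)>90)&(P[...,2]<.23)
c,d,e,_=cylfit(sc,b,[*BX,.2],[0,0,1.]);print(b.sum(),c.round(4),d.round(4),e)
```

```text
over bin t33.17 p [0.4878 0.2679 0.2339] F [ 0.5  0.2 -2.1] gap 0.0515
[-0.09 -0.34  1.88  0.96  1.52  0.07]
z rng 2144 [0.1424 0.1469 0.3236 0.3249]
318 [0.4865 0.2578 0.2   ] [-1.770e-02  6.000e-04  9.998e-01] 0.0002903537879066966
```

View pics/m12.png

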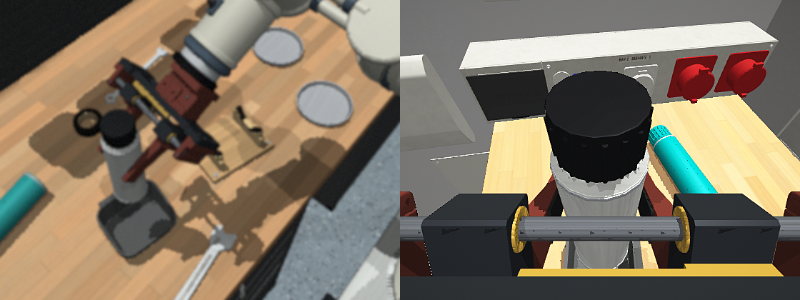

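The can is upright to 1° over the bin and within 2 mm of its centre, base at about 0.143 m as expected. I'll lower it with the force guard, release, and back out along the fingers.

Run:
```python
from r import *
psi=np.radians(80);pose=lambda dz:b3(psi,dz)
move_l(pose(.012)[0],speed=.1);hold(.2);st("near")
dz=guard(pose,.012,-.010,f=2.0,step=.0015,speed=.03);st("contact")
gripper_open();st("open")
s=state();T=Ro.from_quat(np.roll(s["ee_rot"],-1)).as_matrix()
move_l((s["ee_pos"]-.13*T[:,2]).tolist(),speed=.12);st("back")
hold(.3)
sc=shot("scene","13");t=shot("top","13");w=shot("wrist","13")
for n,im in(("scene",sc),("top",t),("wrist",w)):
    P=cloud(im);m=(np.hypot(P[...,0]-BX[0],P[...,1]-BX[1])<.04)&(P[...,2]>.07)&(P[...,2]<.25)
    b=m&(im["frame"].max(-1)>90)&(P[...,2]<.15)&(P[...,2]>.075)
    print(n,b.sum(),"top z",np.nanpercentile(P[...,2][m],[50,99]).round(4))
    if b.sum()>50:
        c,d,e,_=cylfit(im,b,[*BX,.1],[0,0,1.]);print(c.round(4),d.round(4),e)
cv2.imwrite("pics/m13.png",cv2.hconcat([cv2.resize(sc["frame"][120:360,120:440],(400,300)),cv2.resize(t["frame"],(400,300))]))
```

```text
near t34.95 p [0.488  0.2679 0.1062] F [-0.  -0.1 -2.4] gap 0.0514
guard dz 0.0000 F [0.7 0.2 4.5]
contact t36.95 p [0.488  0.268  0.0944] F [0.7 0.2 2.1] gap 0.0517
open t37.68 p [0.4878 0.2679 0.0937] F [ 0.3 -0.6  0.3] gap 0.0877
back t38.92 p [0.4691 0.1634 0.1677] F [-0.3 -0.5  0.4] gap 0.0878
scene 344 top z [0.1538 0.1844]
[0.4876 0.2578 0.1   ] [ 0.0065 -0.0015  1.    ] 0.00039164004926815245
top 78 top z [0.1753 0.1854]
[0.4876 0.2562 0.1   ] [-8.000e-04  5.770e-02  9.983e-01] 0.00044144811937518215
wrist 697 top z [0.1522 0.1826]
[0.4868 0.2571 0.1   ] [0.0178 0.0376 0.9991] 0.00044215641771719674
```

View pics/m13.png

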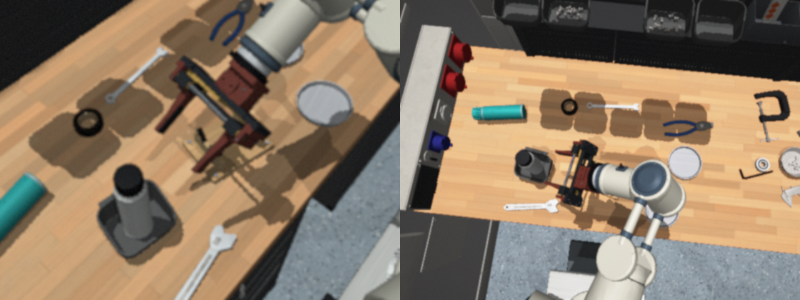

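The can stands in the bin with the gripper clear. The tilt fits from the top and wrist views rest on few points, so I'll check the cap-top plane and compare the tools with their starting positions.

Run:
```python
from h import *
for n in("top","scene"):
    im=dict(np.load(f"pics/{n}13.npz"));i0=dict(np.load(f"pics/{n}0.npz"));P=cloud(im);P0=cloud(i0)
    m=(np.hypot(P[...,0]-BX[0],P[...,1]-BX[1])<.035)&(P[...,2]>.17)&(P[...,2]<.2);q=P[m]
    m2=cv2.erode(m.astype(np.uint8),np.ones((3,3)))>0;A=P[m2]
    co=np.linalg.lstsq(np.c_[A[:,:2],np.ones(len(A))],A[:,2],rcond=None)[0]
    print(n,"cap top",len(q),np.median(q,0).round(4),((np.nanmin(q,0)+np.nanmax(q,0))/2).round(4),"slope",co[:2].round(3))
    for k,(x,y,r) in dict(tape=(.72,.17,.06),pliers=(.684,-.273,.11),wrench=(.355,.25,.11)).items():
        o=[]
        for Q in(P0,P):
            mm=(np.hypot(Q[...,0]-x,Q[...,1]-y)<r)&(Q[...,2]>.006)&(Q[...,2]<.03);o+= [np.nanmean(Q[mm],0).round(3)[:2],mm.sum()]
        print("  ",k,o)
    # spanner by brightness
    for Q,I in((P0,i0),(P,im)):
        g=I["frame"];mm=(g.min(-1)>140)&((g.max(-1).astype(int)-g.min(-1))<40)&(np.hypot(Q[...,0]-.72,Q[...,1]-.02)<.12)
        print("   spanner",mm.sum(),np.nanmean(Q[mm],0).round(3))
```

```text
top cap top 374 [0.4862 0.2558 0.1823] [0.4867 0.2571 0.1785] slope [ 0.008 -0.001]
   tape [array([0.719, 0.168]), np.int64(332), array([0.719, 0.169]), np.int64(326)]
   pliers [array([ 0.675, -0.274]), np.int64(846), array([ 0.675, -0.274]), np.int64(833)]
   wrench [array([0.355, 0.24 ]), np.int64(677), array([0.357, 0.24 ]), np.int64(696)]
   spanner 234 [ 0.745 -0.031  0.005]
   spanner 242 [ 0.745 -0.031  0.005]
scene cap top 453 [0.4837 0.2603 0.1822] [0.4864 0.2591 0.1777] slope [ 0.047 -0.017]
   tape [array([0.718, 0.171]), np.int64(364), array([0.718, 0.171]), np.int64(357)]
   pliers [array([ 0.671, -0.271]), np.int64(502), array([ 0.69 , -0.269]), np.int64(395)]
   wrench [array([0.354, 0.246]), np.int64(933), array([0.358, 0.246]), np.int64(953)]
   spanner 155 [ 0.746 -0.028  0.006]
   spanner 155 [ 0.746 -0.028  0.006]
```

The cap top is level in the top view (slope 0.008) at z≈0.182, as it should be, and the tools and tape are where they started. The shift in the pliers in the scene view comes from the arm hiding part of them; the top view shows no change. I'm handing in the job.

Run:
```python
from r import *
st();print(job_done())
```

```text
t39.37 p [0.4692 0.1632 0.1682] F [-0.9  0.6 -0.1] gap 0.0877
the job is handed in; nothing more can be done
None
```

The can stood on its cap in the right-most tray by itself for about 3 s. It now stands upright and released in the worktop bin, and I handed the job in at 39.4 s. No verdict is reported.

**What I did:** I gripped the can near its base and stood it on its cap in the tray. I then regripped it, laid it back in the cradle, gripped it again at about z = 98 mm and set it down in the bin. All three set-downs were force-guarded, with wrist force rises of 4.5 to 8.3 N.

**Last checks:**
- **Can:** it is within about 2 mm of the bin centre. The cap top is at z ≈ 0.182 m, which puts the base flat on the bin floor. Tilt was 0.007 rad from the scene-view fit of the can body, and the cap-top slope in the top view was 0.008.
- **Tools and tape:** the spanner, tape, wrench and pliers are within about 4 mm of where they started.

**What went wrong or disagreed:**
- **Can pivoted in the first transfer:** it turned about 39° in the grip. The joint-space swing dipped, so the cap most likely brushed the cradle. I did not measure the force of that contact. I corrected the tool angle and used straight-line moves for the later transfers.
- **Tilt fits on few points:** the body fits from the top and wrist views gave 0.04–0.06 rad, and the scene-view cap slope gave 0.05. All of these are still within the 0.08 rad limit.
- **Pliers in the scene view:** their position appeared to shift because the arm hid part of them. The top view shows no change.

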